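# Close the clamshell jig and hold its pin home

## Robot

A 6-joint arm with a two-finger parallel gripper is mounted at the origin on the work surface. World frame = base frame: x ahead of the robot, y to its left, z up, the work surface at z = 0. Lengths are in m, angles in rad, forces in N, time in s.
With the tool pointing down it reaches from about 0.275 to 0.775 m from the base axis. Payload 14.6 kg.
Tool frame: the origin (TCP) lies at the very end of the fingers, on their centre line; the grasp point (between the pads) lies 19 mm behind it; z points along the fingers, y is the direction in which the jaws open and shut (so a half turn about z gives the same grasp; the last joint's range is limited). The gripper opens to 85 mm and grips with 20 to 120 N. Pads are 22 mm wide; open, the fingers measure 114 mm over their backs; the gripper's body (76 mm by 85 mm) begins 54 mm behind the grasp point. The pads swing forward as they close: fully open they stand 13 mm farther back than shut.
Start: joints at [-1.307, 0.263, -0.048, 1.259, 0, 1.415], TCP at [0.213, -0.48, 0.231] pointing down, gripper open.
Joint ranges: [-2.65, 2.65], [-0.89, 1.7], [-1.18, 1.37], [-2.13, 2.11], [-1.35, 1.29], [-3.14, 3.14]. Speed limits (rad/s): [1.89, 1.89, 2.57, 2.79, 3.14, 3.14].

## Interface

Orientations are given as a unit quaternion [x, y, z, w].
In Python, from cell import sense, get_image, camera_model, hand_in gives the robot as it stands.
- The arm moves only by the tool play_rows, never from a script. Its argument "rows" is a list that holds one entry, the list of rows, each a list of 7 numbers: the turn, a rotation vector about the world's x, y, z in degrees, then the shift along the world's x, y, z in cm, then the finger opening in cm, from 0 to 8.54. A call has exactly 5 rows; each row is the pose to reach, as a shift and turn from the pose commanded when the call began; what a row does not reach only later rows make up. A row lasts 1/12 s, in which the tool goes at most 41.7 mm and 7.16 degrees, less where a joint would pass 70% of its speed; a pose out of reach is approached as far as the arm can. A call with a gripper value outside its range is refused whole. The fingers move at their own pace and stop on an object; the grip force is fixed at half the most. Time passes only in rows, so rows that repeat a pose let the fingers close, or fill a call up. It gives the time, the measured TCP pose, the force and the opening at its end, in the units of the state.
- sense(): the state, without advancing time (a new reading comes with each control period).
- get_image(name): name is "scene" or "top" or "wrist"; returns (picture, depth): 400x640x3 uint8, red, green, blue; 400x640 float32, m along the optical axis (not along the pixel's ray), 0 where there is no reading.
- camera_model(name): a dict with "fx", "fy", "cx", "cy" (pixels), "rvec" (rotation vector, rad) and "tvec" (3), from world to camera coordinates, as OpenCV has them; the wrist camera has in their place "hand_eye" (4x4, takes a point from camera to tool coordinates, whose origin is the TCP and whose axes are the flange's). Camera axes: x right, y down, z forward; pixel columns grow to the right and rows downward; lengths in m; the calibration is good to about 2 mm. A picture is of the moment at which its call begins: read the wrist's pose just before it. camera_model takes no time and is no camera call.
- hand_in(): hands the job in, once; it reports no verdict.
The state is a dict: "time_s": time; "qpos": joint angles; "qvel": joint speeds; "tau": joint torques, N m; "position": TCP position; "tool_rot": TCP orientation; "wrist_force": force on the tool from outside, world axes, zero at the start; "ft_torque": the same for the moment, N m; "gripper_width": finger opening in m.
Only numpy, scipy, OpenCV 4.12 (cv2) and the standard library are available. Lean on these libraries where they do the work, as an engineer would, in place of code of your own. Each camera call takes 0.05 s, during which the arm holds its last target. There are 200 camera calls.

## Task

Swing the open lid of the clamshell jig fully shut over the clamped rod. Then take the pin with the straight cylindrical grip from the rack, push it down through the hole in the lid into the hole in the lower half, against the spring that you will feel, until its flange stops on the lid. Finish while still holding it there, pressing firmly so that the flange is clamped against the lid and keeps it shut; leave the ball-headed pin and the other tools alone.

Things in the scene. Friction and masses are not known exactly. Their poses are not given: they have to be found in the camera images.
- jig: Lower half of the jig, a steel block fixed to the bench: 150 x 110 mm (x, y) on a foot 180 x 130 mm, flat top 50 mm high. Origin: centre of the underside; z up, -x is its front. A 16 mm rod is fixed in it along y at x = +15 mm, axis at the height of the top, from y = -100 to +103 mm, with a 28 mm round fitting on the +y end. Turned at most 0.4 rad from square to the robot.
- base_hole (a point): Centre of the mouth of the vertical pin hole in the lower half, on its flat top (50 mm above the bench), at jig x = -50, y = 0 mm. Hole 15 mm in diameter. A sprung brass plunger waits in it, its top 23 mm below the mouth.
- lid_angle (a joint): Angle of the lid (rad): 0 = shut flat on the lower half (a stop), growing as it opens upward; it starts half open (0.7 to 1.25). A stiff hinge: the lid stays where it is left; pushing it down at 100 mm from the hinge takes up to 3 N.
- lid_hinge (a point): Middle of the lid's hinge axis, which runs along the jig's y axis, at jig x = +70, z = 56 mm (far side from the robot). Shut, the lid lies from here toward the jig's -x.
- lid: The lid: aluminium plate 12 mm thick, 110 mm wide (y), from 5 to 135 mm from the hinge axis. Origin on the hinge axis, mid-width; its own -x points along the plate to the free edge, z is square to the outer (upper) face, 6 mm from the axis. Shut, its top is 62 mm above the bench.
- lid_hole (a point): Centre of the 15 mm through hole in the lid, on its outer face, 120 mm from the hinge axis, mid-width; straight above base_hole when the lid is shut.
- plunger (a joint): How far the plunger in the lower half's hole is pressed down (m): 0 = up, about 0.010 when the pin is fully home, 0.016 at most. Its spring pushes up with 2 N at 0 and 6 N at 0.010, and lifts a pin that is let go.
- pin: The pin to use, upright in one of the rack's holes: steel shaft 12 mm diameter, 45 mm long, tapered tip (6 mm at the end, 9 mm long), then a flange 34 mm diameter, 6 mm thick, then a black straight cylindrical grip 20 mm diameter, 34 mm tall. Length 85 mm, about 90 g. Origin: centre of the tip's end; z runs up the pin.
- pin_flange (a point): Centre of the underside of the pin's flange, 45 mm above the tip along the pin.
- ball_pin: A pin like the other, but with a 28 mm black ball as its grip, in the other rack hole. To be left there. Origin at the tip's end.
- rack: Steel rack fixed to the bench, 70 x 140 mm (x, y), top 70 mm high, open at front and back, two 20 mm holes at y = -38 and +38 mm; the pins hang in them by their flanges, tips 25 mm above the bench. Origin: centre of its underside. It stands left or right of the jig.
- screwdriver: Screwdriver with a yellow handle lying on the bench beyond the work. Leave alone.
- wrench: Steel open-ended wrench lying on the bench beyond the work. Leave alone.
- collar: Steel collar, 48 mm in diameter, 22 mm tall, on the bench at the robot's left. Leave alone.
Mind the look-alikes: they are no part of the job. There is more than one size of the jig; the job needs the largest.

How it is judged:
By the outcome, as a careful person would: the job done as asked, in the order asked, and still so for the second after the job is handed in, while the arm keeps its last pose, push and grip.
It also fails if it takes over 69 s, if anything falls off the work surface, if the arm or the gripper's body presses on something with over 40 N, if the wrist force passes 120 N, or if a joint passes its speed limit or range.

## Working session

There is one attempt and no reset: what is moved stays moved. The work goes in short steps, Python scripts to look and compute and a tool call to move; the robot and the scene stay as the last step left them, time stands still between calls to the robot, and variables do not carry over. Pictures are saved under pics/ and viewed, about 8 in all and at most 12, crops included, and the job is handed in when it is done.

Besides the shell and the picture viewer there is one more tool, called in YAML: its name, and indented under it one key for each argument. play_rows: Moves the arm, as the interface text tells. Its arguments: {"type":"object","properties":{"rows":{"type":"array","items":{"type":"array","items":{"type":"array","items":{"type":"number"}}}}},"required":["rows"]}

```bash
mkdir -p pics; ls; cat > h.py <<'E'
import numpy as np, cv2
from cell import sense, get_image, camera_model, hand_in
from scipy.spatial.transform import Rotation as R
def cam(name, st=None):
    m=camera_model(name); K=np.array([[m['fx'],0,m['cx']],[0,m['fy'],m['cy']],[0,0,1]])
    if 'hand_eye' in m:
        st=st or sense(); T=np.eye(4); T[:3,:3]=R.from_quat(st['tool_rot']).as_matrix(); T[:3,3]=st['position']
        return K, T@np.array(m['hand_eye'])
    Rm=R.from_rotvec(np.ravel(m['rvec'])).as_matrix(); T=np.eye(4); T[:3,:3]=Rm.T; T[:3,3]=-Rm.T@np.ravel(m['tvec'])
    return K,T
def cloud(K,T,d):
    v,u=np.mgrid[:d.shape[0],:d.shape[1]]
    c=np.stack([(u-K[0,2])/K[0,0]*d,(v-K[1,2])/K[1,1]*d,d],-1)
    p=c@T[:3,:3].T+T[:3,3]; p[d==0]=np.nan
    return p
def ray(K,T,u,v,z):
    r=T[:3,:3]@np.array([(u-K[0,2])/K[0,0],(v-K[1,2])/K[1,1],1]); return T[:3,3]+r*(z-T[2,3])/r[2]
def save(n,im): cv2.imwrite('pics/'+n,im[...,::-1])
E
python3 - <<'E'
from h import *
s=sense(); print({k:np.round(v,3).tolist() for k,v in s.items()})
for n in ['scene','top']:
    im,d=get_image(n); K,T=cam(n); np.savez(n+'.npz',im=im,d=d,K=K,T=T); save(n+'0.png',im); print(n,np.round(T,2).tolist(),K[0,0])
E
```

```text
pics
{'time_s': 0.0, 'qpos': [-1.307, 0.264, -0.049, 1.259, 0.0, 1.415], 'qvel': [0.001, 0.001, -0.0, 0.001, -0.001, -0.0], 'tau': [0.0, -63.76, 38.456, 0.013, -0.0, -0.0], 'position': [0.213, -0.479, 0.231], 'tool_rot': [0.978, 0.208, -0.0, -0.001], 'wrist_force': [0.178, -0.801, 0.46], 'ft_torque': [0.021, -0.041, 0.004], 'gripper_width': 0.085}
scene [[-0.84, 0.45, -0.3, 0.88], [0.54, 0.69, -0.48, 0.54], [-0.01, -0.56, -0.83, 0.91], [0.0, 0.0, 0.0, 1.0]] 409.0974211977278
top [[-0.01, -0.99, 0.16, 0.42], [-1.0, 0.01, 0.03, 0.05], [-0.03, -0.16, -0.99, 1.1], [0.0, 0.0, 0.0, 1.0]] 383.16292319632686
```

View pics/scene0.png

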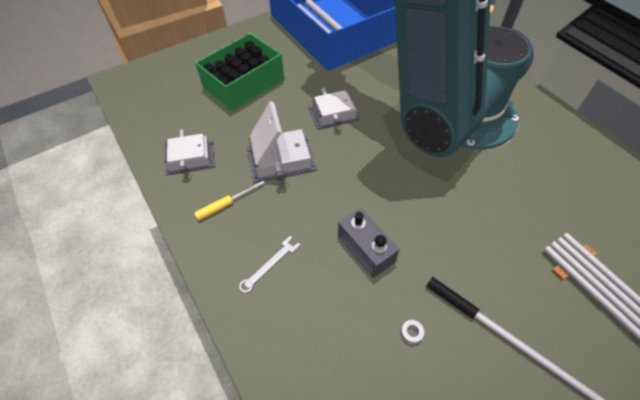

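View pics/top0.png

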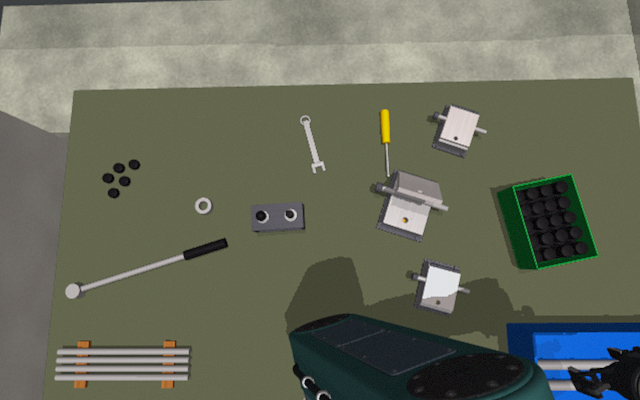

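The pictures show the large jig with its open lid near top (407,205) and scene (283,145). The rack is at top (277,216), with pins at (261,216) and (290,214). Two smaller jigs, (457,130) and (440,285) in top, are decoys.

```bash
python3 - <<'E'
from h import *
D={n:np.load(n+'.npz') for n in ['scene','top']}
t=D['top']; K,T=t['K'],t['T']; P=cloud(K,T,t['d'])
print('base hole',ray(K,T,405,219,.05), 'bench z',np.nanmedian(P[240:260,300:340,2]), 'near hole top z',P[226,405],P[226,398])
z=P[...,2]
# block top
box=np.zeros(z.shape,bool); box[165:250,365:455]=1
m=box&(abs(z-.05)<.004); q=P[m][:,:2]; r=cv2.minAreaRect(q.astype(np.float32)); print('block top pts',m.sum(),r)
m=box&(abs(z-.01)<.02)&(z>.005); 
ml=box&(z>.075); p=P[ml]; c=np.median(p,0)
for _ in range(4):
    _,_,V=np.linalg.svd(p-p.mean(0),full_matrices=False); n=V[2]*np.sign(V[2][2]); c=p.mean(0); e=abs((P[ml]-c)@n); p=P[ml][e<.004]
print('lid n',n,'angle from horiz',np.arccos(n[2]),'c',c,len(p),'tilt dir yaw',np.arctan2(n[1],n[0]),'zrange',p[:,2].min(),p[:,2].max())
# rack
b=np.zeros(z.shape,bool); b[195:240,240:312]=1
m=b&(abs(z-.07)<.005); print('rack',m.sum(),cv2.minAreaRect(P[m][:,:2].astype(np.float32)))
for lo in (.085,.1,.105):
    m=(b&(z>lo)).astype(np.uint8); k,l,s,ce=cv2.connectedComponentsWithStats(m)
    for i in range(1,k): 
        if s[i,4]>5: g=P[l==i]; print(lo,ce[i],s[i,4],g.mean(0),np.percentile(g,[2,98],axis=0).round(4).tolist())
sc=D['scene']; Ps=cloud(sc['K'],sc['T'],sc['d'])
zs=Ps[...,2]; b=np.zeros(zs.shape,bool); b[200:285,325:410]=1
for lo in (.085,.1):
    m=(b&(zs>lo)).astype(np.uint8); k,l,s,ce=cv2.connectedComponentsWithStats(m)
    for i in range(1,k): 
        if s[i,4]>5: g=Ps[l==i]; print('scene',lo,ce[i],s[i,4],g.mean(0),np.percentile(g,[2,98],axis=0).round(4).tolist())
a=np.hstack([cv2.resize(t['im'][165:250,240:312],None,fx=5,fy=5,interpolation=2),cv2.resize(sc['im'][200:285,330:410],None,fx=5,fy=5,interpolation=2)])
save('pins.png',a)
E
```

```text
base hole [ 0.53400023 -0.14792465  0.05      ] bench z 0.0001866313888603255 near hole top z [ 0.51463306 -0.14646313  0.05338081] [ 0.51523557 -0.12834507  0.04911058]
block top pts 1253 ((0.5696121454238892, -0.14812098443508148), (0.19292126595973969, 0.13996511697769165), 50.86316680908203)
lid n [ 0.79317683 -0.27299081  0.5443772 ] angle from horiz 0.9951498462769549 c [ 0.60784091 -0.17362181  0.1326949 ] 709 tilt dir yaw -0.3314751835295603 zrange 0.07519081135861416 0.17643714632406393
rack 1106 ((0.5464449524879456, 0.19967061281204224), (0.07051660120487213, 0.14107409119606018), 3.0554559230804443)
0.085 [289.61818182 213.09090909] 55 [0.54719367 0.16054498 0.10731614] [[0.5387, 0.152, 0.0903], [0.5575, 0.1699, 0.1133]]
0.085 [260.85393258 215.07865169] 89 [0.54301122 0.23585035 0.10707486] [[0.5311, 0.2239, 0.0988], [0.5566, 0.2496, 0.1133]]
0.1 [289.42857143 212.67346939] 49 [0.54806842 0.160826   0.10924564] [[0.5392, 0.152, 0.1044], [0.5577, 0.1699, 0.1134]]
0.1 [260.49382716 214.85185185] 81 [0.54352553 0.23665537 0.10788303] [[0.532, 0.2251, 0.1008], [0.5566, 0.2496, 0.1134]]
0.105 [289.19565217 212.65217391] 46 [0.54808676 0.16139379 0.10961216] [[0.5392, 0.154, 0.1057], [0.5577, 0.1699, 0.1135]]
0.105 [260.63076923 214.78461538] 65 [0.54354719 0.23605809 0.10911743] [[0.5328, 0.2251, 0.1054], [0.5538, 0.246, 0.1136]]
scene 0.085 [358.09473684 217.21052632] 95 [0.55052707 0.16424153 0.10326536] [[0.5396, 0.1543, 0.0869], [0.558, 0.1717, 0.112]]
scene 0.085 [379.53719008 240.53719008] 121 [0.54727977 0.24034417 0.10593003] [[0.5347, 0.227, 0.0946], [0.5574, 0.2503, 0.1126]]
scene 0.1 [358.328125 215.515625] 64 [0.54938706 0.16304184 0.1080755 ] [[0.5392, 0.154, 0.1009], [0.5573, 0.1713, 0.1121]]
scene 0.1 [379.64761905 239.87619048] 105 [0.54661978 0.23964683 0.10724458] [[0.5346, 0.2268, 0.1011], [0.5572, 0.25, 0.1127]]
```

View pics/pins.png

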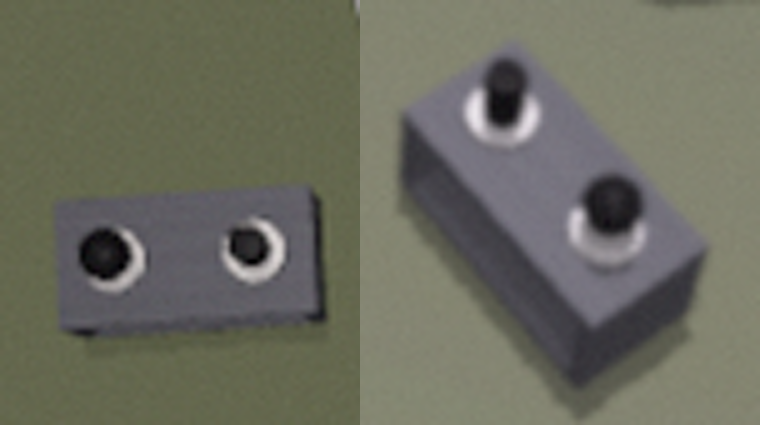

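The pin is the right-hand one in the top view: thin cylinder, (289,213). Jig yaw is about -0.33, and the hinge at (0.6475,-0.187) agrees with the lid plane to 1 mm. Lid angle is about 0.995. Moving out to a spot behind the lid with the fingers closed.

play_rows:
  rows:
    - [[0,0,7,3.3,2.3,0,0],[0,0,14,6.6,4.6,0,0],[0,0,21,9.9,6.9,0,0],[0,0,28,13.2,9.2,0,0],[0,0,35,16.5,11.5,0,0]]

```text
time_s: 0.52
position: [0.3797, -0.3632, 0.2311]
tool_rot: [0.869, 0.495, -0.0, -0.0]
wrist_force: [0.7, 0.3, 0.2]
gripper_width: 0.0256
```

play_rows:
  rows:
    - [[0,0,6,3.3,2.3,0,0],[0,0,12,6.6,4.6,0,0],[0,0,12,9.9,6.9,0,0],[0,0,12,13.2,9.2,0,0],[0,0,12,16.5,11.5,0,0]]

```text
time_s: 0.93
position: [0.5448, -0.248, 0.2311]
tool_rot: [0.814, 0.581, -0.0, -0.0]
wrist_force: [0.2, -0.6, 0.4]
gripper_width: -0.0003
```

play_rows:
  rows:
    - [[0,0,0,3.2,2.2,0,0],[0,0,0,6.4,4.4,0,0],[0,0,0,9.5,6.5,0,0],[0,0,0,9.5,6.5,-2,0],[0,0,0,9.5,6.5,-2,0]]

```text
time_s: 1.35
position: [0.639, -0.1829, 0.2077]
tool_rot: [0.813, 0.582, -0.001, -0.002]
wrist_force: [-1.2, 0.1, -1.5]
gripper_width: 0.0001
```

```bash
python3 - <<'E'
from h import *
s=sense(); print(s['position'],R.from_quat(s['tool_rot']).as_matrix()[:,1],s['time_s'],s['wrist_force'],s['gripper_width'])
im,d=get_image('scene');a=cv2.resize(im[80:200,210:370],None,fx=4,fy=4);save('a1.png',a)
H=np.array([.6475,-.187]);x=np.array([.946,-.325])
for th in [.995,.85,.7,.55,.4,.25,.1,0,-.03]:
    r=.105; xr=-r*np.cos(th)+.006*np.sin(th)+.014; print(th,H+x*xr,.056+r*np.sin(th)+.006*np.cos(th))
E
```

```text
[ 0.6389516  -0.18293012  0.20773617] [ 0.94632422 -0.32319352 -0.004052  ] 1.35 [-1.208972    0.11097561 -1.4962997 ] 0.00014183786586631784
0.995 [ 0.61141932 -0.17460442] 0.14733670878477234
0.85 [ 0.59945214 -0.17049307] 0.13884434141504062
0.7 [ 0.58842881 -0.16670598] 0.12823191028366449
0.55 [ 0.57902951 -0.16347684] 0.11599730617007625
0.4 [ 0.57146535 -0.16087816] 0.10241529190642562
0.25 [ 0.56590619 -0.1589683 ] 0.08779089025198877
0.1 [ 0.56247689 -0.15779016] 0.07245253373958511
0 [ 0.561414 -0.157425] 0.062
-0.03 [ 0.56128844 -0.15738186] 0.05884777268123188
```

View pics/a1.png

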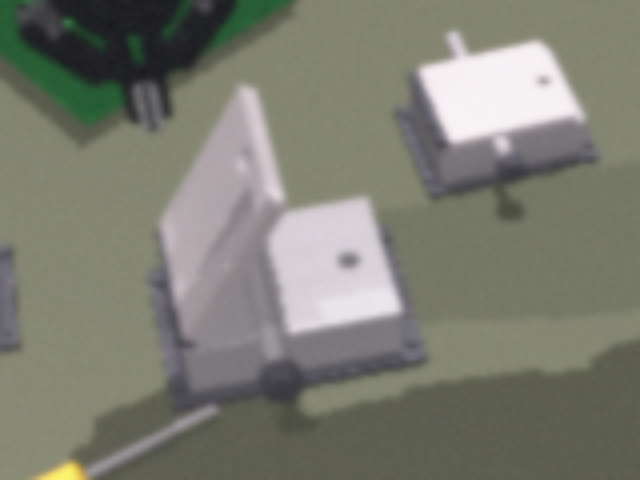

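play_rows:
  rows:
    - [[0,0,0,0,0,-3,0],[0,0,0,0,0,-5.5,0],[0,0,0,-1.5,0.5,-6,0],[0,0,0,-2.8,0.9,-6.3,0],[0,0,0,-3.9,1.25,-7.1,0]]

```text
time_s: 1.82
position: [0.598, -0.1729, 0.1413]
tool_rot: [0.815, 0.58, 0.0, 0.0]
wrist_force: [1.3, -0.4, 3.5]
gripper_width: -0.0001
```

play_rows:
  rows:
    - [[0,0,0,-1.1,0.38,-1.05,0],[0,0,0,-2.05,0.7,-2.3,0],[0,0,0,-2.8,0.95,-3.6,0],[0,0,0,-3.35,1.15,-5.1,0],[0,0,0,-3.7,1.25,-6.4,0]]

```text
time_s: 2.23
position: [0.5609, -0.1602, 0.0767]
tool_rot: [0.815, 0.58, -0.0, 0.0]
wrist_force: [0.2, 0.9, 1.1]
gripper_width: 0.0002
```

play_rows:
  rows:
    - [[0,0,0,-0.1,0,-0.4,0],[0,0,0,-0.1,0,-0.8,0],[0,0,0,-0.1,0,-1.1,0],[0,0,0,-0.1,0,-1.3,0],[0,0,0,-0.1,0,-1.3,0]]

```text
time_s: 2.65
position: [0.5617, -0.16, 0.0635]
tool_rot: [0.814, 0.581, 0.0, 0.0]
wrist_force: [-0.3, -0.5, -0.4]
gripper_width: -0.0006
```

play_rows:
  rows:
    - [[0,0,0,0,0,-0.1,0],[0,0,0,0,0,-0.2,0],[0,0,0,0,0,-0.25,0],[0,0,0,0,0,-0.3,0],[0,0,0,0,0,-0.3,0]]

```text
time_s: 3.07
position: [0.5619, -0.1599, 0.0619]
tool_rot: [0.814, 0.581, 0.0, 0.001]
wrist_force: [-5.8, 1.7, 21.5]
gripper_width: -0.0
```

Stop felt at z = 0.0619 with 21 N, which matches a shut lid (top at 62 mm). Lifting off and going to the pin.

play_rows:
  rows:
    - [[0,0,0,0,0,3,0],[0,0,0,0,0,7,0],[0,0,5,0,2,10.5,3],[0,0,10,0,6,11,6],[0,0,15,0,10,11,6]]

```text
time_s: 3.48
position: [0.5629, -0.0596, 0.1731]
tool_rot: [0.731, 0.683, 0.001, 0.002]
wrist_force: [1.0, 1.4, 0.1]
gripper_width: 0.0359
```

play_rows:
  rows:
    - [[0,0,6,-0.3,4,0,6],[0,0,7,-0.6,8,0,6],[0,0,7,-0.9,12,0,6],[0,0,7,-1.2,16,0,6],[0,0,7,-1.4,20,0,6]]

```text
time_s: 3.9
position: [0.547, 0.1424, 0.1706]
tool_rot: [0.688, 0.725, 0.0, 0.0]
wrist_force: [0.5, -0.7, -0.5]
gripper_width: 0.06
```

play_rows:
  rows:
    - [[0,0,0,0,1,0,6],[0,0,0,0,2.1,0,6],[0,0,0,0,2.1,0,6],[0,0,0,0,2.1,0,6],[0,0,0,0,2.1,0,6]]

```text
time_s: 4.32
position: [0.5477, 0.1602, 0.1702]
tool_rot: [0.689, 0.725, -0.0, 0.0]
wrist_force: [-0.5, -0.6, -0.2]
gripper_width: 0.06
```

```bash
python3 - <<'E'
from h import *
s=sense(); print(s['position'],R.from_quat(s['tool_rot']).as_matrix()[:,1].round(3),s['time_s'],s['wrist_force'].round(1) if hasattr(s['wrist_force'],'round') else s['wrist_force'],s['gripper_width'])
K,T=cam('wrist',s); im,d=get_image('wrist'); save('w1.png',im); np.savez('w1.npz',im=im,d=d,K=K,T=T)
im2,d2=get_image('top'); K2,T2=cam('top'); P=cloud(K2,T2,d2)
b=P[195:250,370:450].reshape(-1,3); b=b[b[:,2]>.055]; print('lid z pct',np.nanpercentile(b[:,2],[5,25,50,75,95,99.5]),len(b))
save('l1.png',cv2.resize(im2[150:260,350:470],None,fx=5,fy=5))
E
```

```text
[0.54772952 0.16022636 0.1702411 ] [ 0.999  0.051 -0.   ] 4.3167 [-0.5 -0.6 -0.2] 0.06003204291909583
lid z pct [0.05810113 0.06058705 0.06198572 0.06338464 0.06532342 0.06722884] 1335
```

View pics/w1.png

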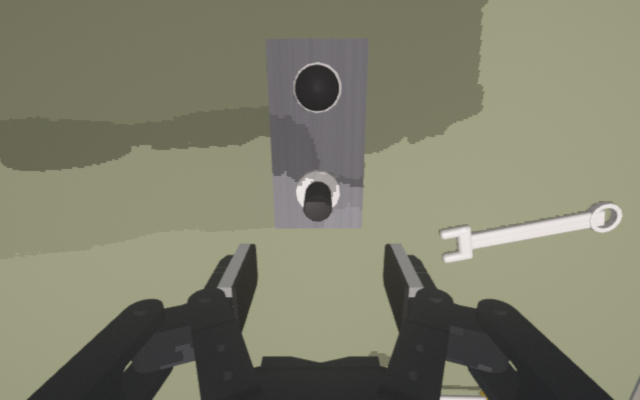

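View pics/l1.png

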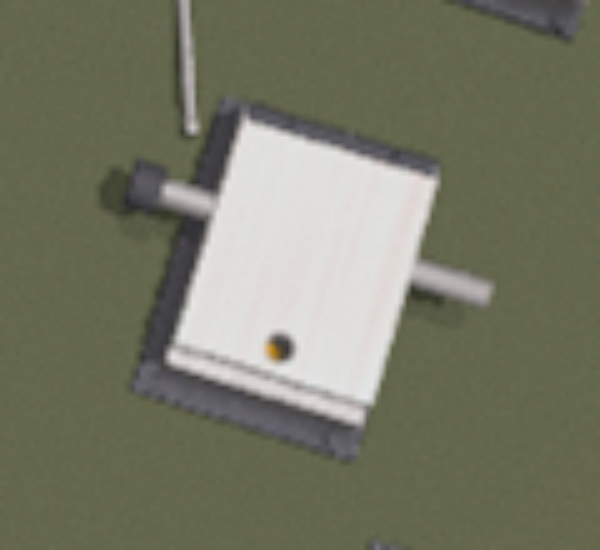

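The lid is shut: median z 0.062, hole at top pixel about (405.6,219). In the wrist view the grip's top disk is at about (318,208). Computing both positions.

```bash
python3 - <<'E'
from h import *
w=np.load('w1.npz'); K,T=w['K'],w['T']; P=cloud(K,T,w['d'])
g=P[195:225,300:336]; m=(abs(g[...,2]-.110)<.0035); q=g[m]; print('top disk',len(q),q.mean(0),np.ptp(q[:,:2],axis=0),q[:,:2].min(0),q[:,:2].max(0))
print('ray',ray(K,T,318,208,.110)); 
fl=P[165:225,285:350]; m=abs(fl[...,2]-.076)<.003; q=fl[m][:,:2].astype(np.float32); print('flange',len(q),cv2.minEnclosingCircle(q))
b=P[60:115,290:345]; m=abs(b[...,2]-.1)<.02; print('ballctr',np.nanmean(b[m],0))
K,T=cam('top'); print('lidhole',ray(K,T,405.6,218.9,.062)); t=np.load('top.npz')
E
```

```text
top disk 641 [0.54457301 0.16204869 0.11087472] [0.01892999 0.01878875] [0.535193  0.1518509] [0.554123   0.17063965]
ray [0.54538024 0.16113349 0.11      ]
flange 717 ((0.5448545813560486, 0.16106171905994415), 0.0250921119004488)
ballctr [0.54055344 0.2373319  0.10875528]
lidhole [ 0.53298349 -0.14732337  0.062     ]
```

play_rows:
  rows:
    - [[0,0,0,-0.1,0.1,-3,6],[0,0,0,-0.1,0.1,-6,6],[0,0,0,-0.1,0.1,-8,6],[0,0,0,-0.1,0.1,-9,6],[0,0,0,-0.1,0.1,-9,6]]

```text
time_s: 4.83
position: [0.5456, 0.1615, 0.0786]
tool_rot: [0.689, 0.725, -0.001, -0.001]
wrist_force: [-0.1, 0.7, -0.1]
gripper_width: 0.0597
```

play_rows:
  rows:
    - [[0,0,0,0,0,0,3],[0,0,0,0,0,0,1],[0,0,0,0,0,0,0],[0,0,0,0,0,0,0],[0,0,0,0,0,0,0]]

```text
time_s: 5.25
position: [0.5472, 0.1624, 0.0817]
tool_rot: [0.688, 0.725, 0.001, 0.001]
wrist_force: [-2.5, -0.7, 9.1]
gripper_width: 0.0183
```

play_rows:
  rows:
    - [[0,0,0,0,0,1.5,0],[0,0,0,0,0,3.5,0],[0,0,0,0,0,6.5,0],[0,0,0,0,0,10,0],[0,0,0,0,0,10,0]]

```text
time_s: 5.67
position: [0.5488, 0.1628, 0.1868]
tool_rot: [0.688, 0.725, 0.003, 0.003]
wrist_force: [-0.2, 0.3, -1.0]
gripper_width: 0.0182
```

play_rows:
  rows:
    - [[0,0,0,0,-3,0,0],[0,0,0,0,-7,0,0],[0,0,0,0,-11,0,0],[0,0,0,0,-14,0,0],[0,0,0,0,-15,0,0]]

```text
time_s: 6.08
position: [0.5466, 0.0089, 0.1809]
tool_rot: [0.689, 0.724, 0.0, 0.001]
wrist_force: [-0.9, 0.7, -0.4]
gripper_width: 0.0181
```

```bash
python3 - <<'E'
from h import *
s=sense(); print(s['position'],s['time_s'],s['wrist_force'],s['gripper_width'],R.from_quat(s['tool_rot']).as_matrix().round(3).tolist())
K,T=cam('wrist',s); im,d=get_image('wrist'); np.savez('w2.npz',im=im,d=d,K=K,T=T)
im2,d2=get_image('scene'); K2,T2=cam('scene'); np.savez('s2.npz',im=im2,d=d2,K=K2,T=T2)
p=np.array(s['position']); c=T2[:3,:3].T@(p-T2[:3,3]); u=K2@c/c[2]; print(u)
u0,v0=int(u[0]),int(u[1]); a=cv2.resize(im2[max(0,v0-60):v0+60,max(0,u0-50):u0+50],(400,480),interpolation=2)
save('c2.png',np.hstack([cv2.resize(im[200:400,240:400],(384,480)),a]))
E
```

```text
[0.54663139 0.00885683 0.18089444] 6.0833 [-0.93056481  0.71731625 -0.44564125] 0.01808604789922622 [[-0.05, 0.999, 0.001], [0.999, 0.05, -0.001], [-0.001, 0.001, -1.0]]
[322.58622548 151.24228753   1.        ]
```

View pics/c2.png

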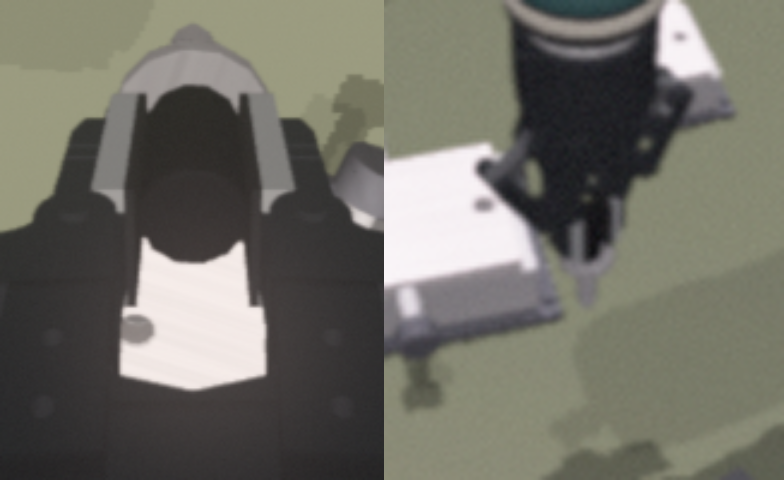

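The pin is held straight. In the wrist image the tip is at about (320,212), the grip's top at (320,290) and the lid hole at (297,337).

```bash
python3 - <<'E'
from h import *
w=np.load('w2.npz'); K,T=w['K'],w['T']; im,d=w['im'],w['d']; P=cloud(K,T,d)
p=np.array([.54663,.00886,.18089])
# hole: dark blob in bright lid
g=cv2.cvtColor(im,cv2.COLOR_RGB2GRAY)[328:347,289:308]; m=(g<190).astype(np.uint8); k,l,s,c=cv2.connectedComponentsWithStats(m)
for i in range(1,k):
    if s[i,4]>10: u=c[i]+[289,328]; print('hole px',u,s[i],ray(K,T,*u,.062))
t=P[262:308,305:337].reshape(-1,3); zt=np.nanmedian(t[:,2]); print('grip top z rel tcp',zt-p[2])
q=P[255:312,298:342].reshape(-1,3); q=q[abs(q[:,2]-zt)<.004]; print('grip top ctr rel',q.mean(0)-p,np.ptp(q,axis=0))
print('tip end rel',ray(K,T,320.4,211.5,p[2]-.055)-p)
c=P[209:220,310:332]; m=c[...,2]<p[2]-.03; print('tip pts rel',[(x-p).round(4).tolist() for x in c[m&(c[...,2]>.09)][::12]])
f=P[218:260,280:360].reshape(-1,3); f=f[(f[:,2]<p[2]+.008)&(f[:,2]>p[2]-.012)]; print('flange z rel',np.nanpercentile(f[:,2]-p[2],[10,50,90]),'y max',np.nanmax(f[:,1])-p[1])
E
```

```text
hole px [295.02272727 336.69886364] [  0   0  15  19 176] [ 0.52899362 -0.14901301  0.062     ]
grip top z rel tcp 0.029076692972628826
grip top ctr rel [-0.00120367  0.00049566  0.02891394] [0.01882257 0.0214524  0.00605258]
tip end rel [-0.00066346  0.00050604 -0.055     ]
tip pts rel [[-0.0029, 0.0016, -0.0545], [0.0001, 0.005, -0.0445], [0.0014, 0.0042, -0.045], [0.0007, 0.0049, -0.0416], [-0.0012, 0.0047, -0.0401], [-0.0041, 0.0041, -0.0396], [0.0032, 0.003, -0.0433], [0.0001, 0.0043, -0.0382]]
flange z rel [-0.00629104 -0.00446756  0.00599893] y max 0.015896078137883123
```

play_rows:
  rows:
    - [[0,0,0,-0.3,-3.5,0,0],[0,0,0,-0.7,-7.5,0,0],[0,0,0,-1.1,-11.5,0,0],[0,0,0,-1.4,-14.5,0,0],[0,0,0,-1.4,-15.7,0,0]]

```text
time_s: 6.6
position: [0.5324, -0.1469, 0.1805]
tool_rot: [0.689, 0.725, -0.0, 0.0]
wrist_force: [0.0, -0.5, -0.2]
gripper_width: 0.0182
```

play_rows:
  rows:
    - [[0,0,0,0,0,-2.5,0],[0,0,0,0,0,-4.5,0],[0,0,0,0,0,-5,0],[0,0,0,0,0,-5,0],[0,0,0,0,0,-5,0]]

```text
time_s: 7.02
position: [0.533, -0.1438, 0.131]
tool_rot: [0.688, 0.726, 0.0, 0.0]
wrist_force: [0.6, -0.5, -0.6]
gripper_width: 0.0183
```

```bash
python3 - <<'E'
from h import *
s=sense(); p=np.array(s['position']); print(p,s['time_s'],s['wrist_force'])
K,T=cam('scene'); im,d=get_image('scene'); K2,T2=cam('wrist',s); iw,dw=get_image('wrist')
w=np.load('w2.npz'); u=w['im'][322:352,280:316]
save('c3.png',np.hstack([cv2.resize(im[105:185,240:340],(375,300),interpolation=2),cv2.resize(iw[190:310,240:400],(400,300))]))
s2=np.load('s2.npz')['im']
print(cv2.cvtColor(s2,cv2.COLOR_RGB2GRAY)[140:154,290:306])
def pj(q): c=T[:3,:3].T@(q-T[:3,3]); return (K@c/c[2])[:2]
print('tip pj',pj(p+[-.001,0,-.056]),'axis at lid',pj(np.array([p[0]-.001,p[1],.062])))
E
```

```text
[ 0.53296733 -0.14382498  0.13104311] 7.0167 [ 0.57826142 -0.50955395 -0.57101907]
[[244 244 243 240 230 210 194 194 201 200 164 102  51  36  32  30]
 [244 244 243 236 210 167 150 152 166 196 200 162 109  61  37  29]
 [243 243 241 233 200 152 140 141 158 197 223 219 177 115  63  39]
 [242 242 241 236 216 183 169 171 187 218 234 238 225 179 122  70]
 [242 242 241 241 236 229 225 227 231 237 240 242 237 223 179 127]
 [242 242 242 242 242 241 241 241 241 241 242 242 241 234 220 187]
 [242 242 243 242 242 242 242 242 242 242 241 242 241 238 233 218]
 [241 242 243 242 241 241 241 242 243 242 242 243 243 240 235 229]
 [242 242 242 242 243 243 242 243 243 243 244 244 244 242 238 233]
 [243 243 243 244 244 243 243 244 244 243 244 244 243 242 240 236]
 [244 244 243 244 243 243 243 243 243 243 243 243 244 243 240 236]
 [244 243 244 243 244 244 243 243 244 244 243 243 243 242 242 237]
 [243 244 244 244 244 244 244 244 243 244 243 243 242 242 241 239]
 [243 243 244 242 243 244 243 243 243 243 243 243 242 243 242 239]]
tip pj [297.02354871 138.93020018] axis at lid [297.30070025 142.16214613]
```

View pics/c3.png

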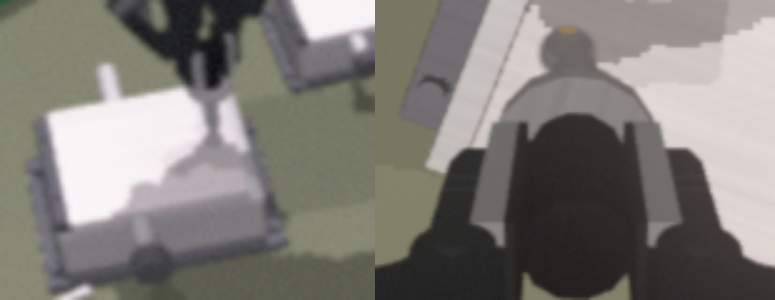

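```bash
python3 - <<'E'
from h import *
s=sense(); p=np.array(s['position']); print(p,s['time_s'])
K,T=cam('wrist',s); iw,dw=get_image('wrist'); 
save('c4.png',cv2.resize(iw[192:232,290:350],(780,520),interpolation=cv2.INTER_CUBIC))
c=T[:3,3]-p; print('cam rel',c)
def pj(q): a=T[:3,:3].T@(q-T[:3,3]); return ((K@a/a[2])[:2]-[290,192])*13
ax=p+[-.001,0,0]
print('tip',pj(ax+[0,0,-.056]),'shaft start',pj(ax+[0,0,-.047]))
print('hole ring if on axis',[pj(np.array([ax[0]+.0075*a,ax[1]+.0075*b,.062])).round() for a,b in((1,0),(-1,0),(0,1),(0,-1))])
print('plunger',[pj(np.array([ax[0],ax[1]+.0075*b,.027])).round() for b in(1,-1)])
E
```

```text
[ 0.53329993 -0.14427914  0.13153613] 7.1167
cam rel [-0.0053573   0.07852891  0.14362945]
tip [387.48877823 255.69526565] shaft start [387.69450182 324.15477601]
hole ring if on axis [array([528., 169.]), array([247., 156.]), array([395.,  29.]), array([380., 293.])]
plunger [array([ 393., -154.]), array([380.,  80.])]
```

View pics/c4.png

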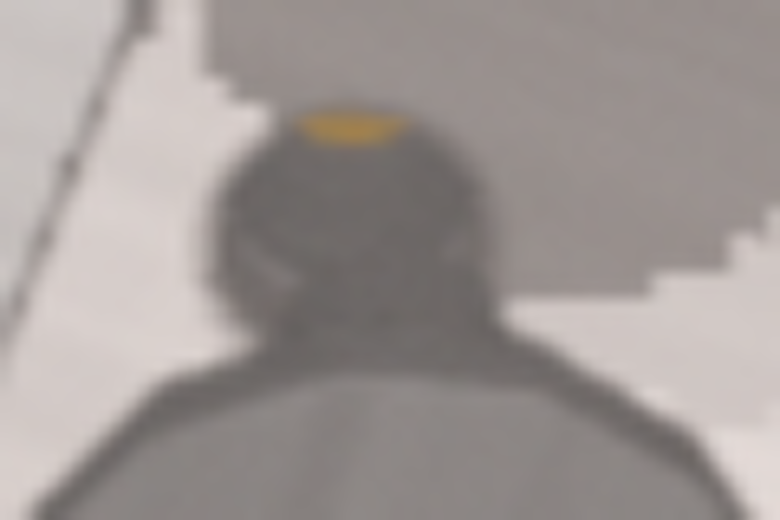

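The close view shows the hole ring spanning columns 207–490 with its top at row 100. An on-axis hole would be at 247–528 with its top at row 29, so the pin must go about -2 mm in x and -4 mm in y.

play_rows:
  rows:
    - [[0,0,0,-0.2,-0.4,0,0],[0,0,0,-0.2,-0.4,0,0],[0,0,0,-0.2,-0.4,0,0],[0,0,0,-0.2,-0.4,0,0],[0,0,0,-0.2,-0.4,0,0]]

```text
time_s: 7.58
position: [0.5305, -0.1487, 0.1304]
tool_rot: [0.688, 0.725, 0.0, 0.0]
wrist_force: [-0.0, -0.2, -1.1]
gripper_width: 0.0182
```

```bash
python3 - <<'E'
from h import *
s=sense(); p=np.array(s['position']); print(p,s['time_s'])
K,T=cam('wrist',s); iw,dw=get_image('wrist'); 
save('c5.png',cv2.resize(iw[182:232,290:350],(720,600),interpolation=cv2.INTER_CUBIC))
def pj(q): a=T[:3,:3].T@(q-T[:3,3]); return ((K@a/a[2])[:2]-[290,182])*12
ax=p+[-.001,0,0]
print('tip',pj(ax+[0,0,-.056]),'shaft start',pj(ax+[0,0,-.047]))
print('hole ring if on axis',[pj(np.array([ax[0]+.0075*a,ax[1]+.0075*b,.062])).round() for a,b in((1,0),(-1,0),(0,1),(0,-1))])
E
```

```text
[ 0.53049694 -0.14868995  0.13035599] 7.5833
tip [359.30848488 356.68096606] shaft start [359.29761568 419.79089697]
hole ring if on axis [array([490., 284.]), array([229., 271.]), array([366., 154.]), array([353., 399.])]
```

View pics/c5.png

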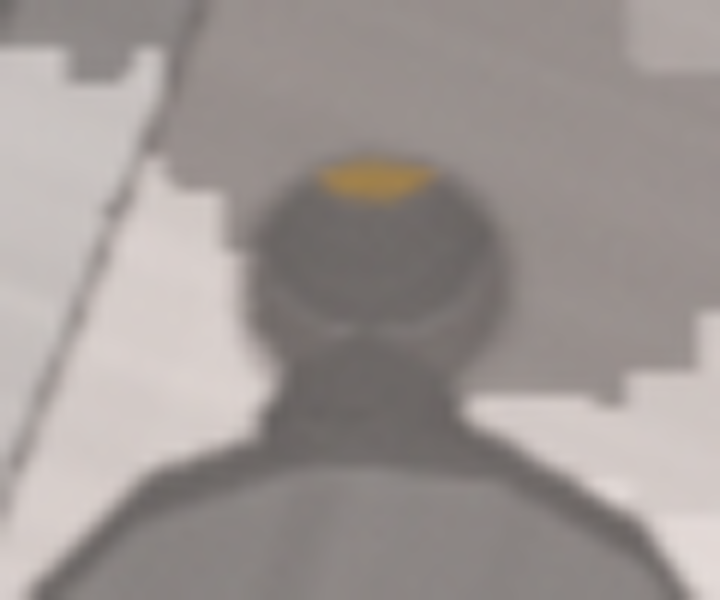

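The hole ring is now at columns 245–508 with its top at row 150, so y is right and x needs +0.8 mm. Going down.

play_rows:
  rows:
    - [[0,0,0,0.08,0,0,0],[0,0,0,0.08,0,-0.6,0],[0,0,0,0.08,0,-1.2,0],[0,0,0,0.08,0,-1.8,0],[0,0,0,0.08,0,-2.2,0]]

```text
time_s: 8.05
position: [0.5309, -0.1484, 0.1071]
tool_rot: [0.688, 0.725, -0.0, -0.001]
wrist_force: [-0.3, 1.1, -1.2]
gripper_width: 0.0183
```

play_rows:
  rows:
    - [[0,0,0,0,0,-0.5,0],[0,0,0,0,0,-1.0,0],[0,0,0,0,0,-1.5,0],[0,0,0,0,0,-2.0,0],[0,0,0,0,0,-2.3,0]]

```text
time_s: 8.47
position: [0.5311, -0.1486, 0.0846]
tool_rot: [0.688, 0.725, -0.0, -0.0]
wrist_force: [-0.2, -1.0, -1.5]
gripper_width: 0.0183
```

play_rows:
  rows:
    - [[0,0,0,0,0,-0.3,0],[0,0,0,0,0,-0.6,0],[0,0,0,0,0,-0.8,0],[0,0,0,0,0,-1.0,0],[0,0,0,0,0,-1.0,0]]

```text
time_s: 8.88
position: [0.5312, -0.1486, 0.0751]
tool_rot: [0.688, 0.725, -0.0, -0.0]
wrist_force: [-1.5, -0.4, 3.8]
gripper_width: 0.0182
```

Spring felt (3.8 N). Creeping on to the flange stop.

play_rows:
  rows:
    - [[0,0,0,0,0,-0.1,0],[0,0,0,0,0,-0.2,0],[0,0,0,0,0,-0.25,0],[0,0,0,0,0,-0.3,0],[0,0,0,0,0,-0.3,0]]

```text
time_s: 9.3
position: [0.5314, -0.1487, 0.0735]
tool_rot: [0.688, 0.725, 0.0, 0.001]
wrist_force: [-8.0, 1.8, 23.5]
gripper_width: 0.0181
```

play_rows:
  rows:
    - [[0,0,0,0,0,-0.05,0],[0,0,0,0,0,-0.05,0],[0,0,0,0,0,-0.05,0],[0,0,0,0,0,-0.05,0],[0,0,0,0,0,-0.05,0]]

```text
time_s: 9.72
position: [0.5314, -0.1487, 0.0735]
tool_rot: [0.688, 0.725, 0.0, 0.001]
wrist_force: [-10.2, 3.4, 29.9]
gripper_width: 0.0183
```

play_rows:
  rows:
    - [[0,0,0,0,0,0,0],[0,0,0,0,0,0,0],[0,0,0,0,0,0,0],[0,0,0,0,0,0,0],[0,0,0,0,0,0,0]]

```text
time_s: 10.13
position: [0.5314, -0.1487, 0.0734]
tool_rot: [0.688, 0.725, 0.0, 0.001]
wrist_force: [-10.5, 3.5, 29.4]
gripper_width: 0.0183
```

```bash
python3 - <<'E'
from h import *
s=sense(); print(s['position'],s['wrist_force'],s['gripper_width'])
iw,_=get_image('wrist'); im,d=get_image('scene')
save('c6.png',np.hstack([cv2.resize(im[105:185,240:340],(375,300),interpolation=2),cv2.resize(iw[190:310,240:400],(400,300))]))
E
```

```text
[ 0.53137621 -0.14869461  0.07344263] [-10.47344105   3.46374081  29.44130512] 0.018326333812941173
```

View pics/c6.png

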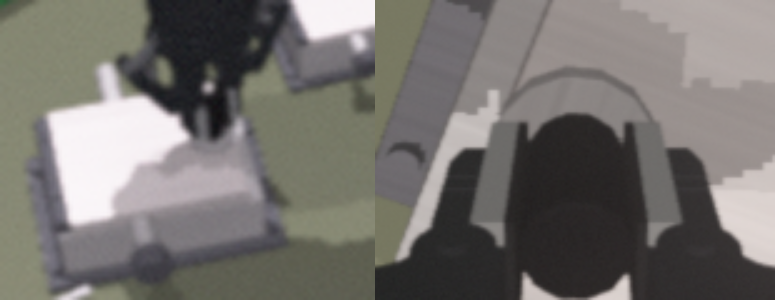

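The flange sits on the lid with the shaft fully in; the grip is unchanged and the push is steady at 29 N. Handing in.

```bash
python3 -c "
from cell import *
hand_in()"
```

```text
the job is handed in; nothing more can be done
```

The job is handed in: the lid is shut, and the straight-grip pin is pushed home with the gripper still holding it down. No verdict was reported.

- **Lid:** I swung it shut with the closed fingers until a firm stop at z = 61.9 mm and 21 N. The top camera then showed its face at a median of 62.0 mm.
- **Pin:** I took it from the rack, centred it over the hole using close wrist-camera views and lowered it. I felt the spring at about 4 N. The pin then stopped hard with the TCP at 73.5 mm, against 73 mm expected for the flange on the lid.
- **Last check:** at 10.1 s the push was steady at about 29 N downward, with the pin not slipping and the flange seen resting on the lid. A side force of about 11 N remained from arm compliance, and I left it.
- **Disagreements on the way:**
  - The top and wrist cameras differed by 3–4 mm in x.
  - At the first hover the arm stood about 4 mm off in y. I corrected for this from the wrist view before inserting.
  - The fingertips touched the pin's flange with about 9 N when gripping. This did no visible harm.

I did not touch the ball-headed pin, the other tools or the smaller jigs.

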